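Gather the abseil rings in the tote's pouring corner

TASK

A pulley has strayed into the green tote of red abseil rings: pick it out and lay it flat in the middle of the wooden tray, without dropping it. Then take the tote by its black tab and tilt it steeply towards its orange corner, which may stay on the bench, until all four rings have slid together into that corner. Finish while still gripping the tote and holding it tilted and still, leaning on nothing but the bench, and leave the other things where they are.

Things in the scene. Friction and masses are not known exactly. Their poses are not given: they have to be found in the camera images.
- tote: Green open-topped plastic tote, loose on the bench, 190 (its x) x 250 (its y) x 55 mm high, walls and floor 5 mm thick, 0.3 to 0.6 kg. Origin: centre of the underside; z up when level, +x side is roughly the far side from the robot. Its inner corner at -x, -y is coloured orange. Smooth, slippery plastic.
- corner (a point): The orange corner of the tote: the point where the floor (upper face) and the two inner walls meet, at (-90, -120, 5) mm in the tote's frame. Outside, the lowest point of that corner is (-95, -125, 0) mm. Axes as the tote.
- tab (a point): Grip point of the tote's black rubber tab, an upright plate standing on the +x wall near the corner diagonal to the orange one: 14 mm thick along the tote's x, 60 mm along its y, top at 95 mm, 40 mm above the rim. Point at (92.5, 75, 78) mm in the tote's frame, on the middle of the plate, 17 mm below its top. Axes as the tote.
- pulley: Silver aluminium pulley lying flat in the middle of the tote: two oval cheek plates 40 mm wide (its x) and 76 mm long (its y), 24 mm thick overall, black wheel between them; about 90 g. Straight sides at x = +-20 mm over the middle 36 mm. Origin: centre of the underside; z up.
- tray: Low wooden tray with a cork floor, fixed to the bench to the right of the tote, 150 (x) x 140 (y) x 20 mm high, walls 6 mm. Origin: centre of the underside.
- tray_in (a point): Centre of the tray's floor (upper face), 6 mm above the bench.
- ring1: Red aluminium abseil ring lying flat in the tote, outer diameter 40 mm, hole 24 mm, 10 mm thick, about 30 g (four alike). Origin: centre of its underside. In the tote it begins to slide at 9 to 15 degrees of tilt; to slide home along a wall too it needs 30 to 45 degrees straight towards the orange corner.
- ring2: Red aluminium abseil ring lying flat in the tote, outer diameter 40 mm, hole 24 mm, 10 mm thick, about 30 g (four alike). Origin: centre of its underside. In the tote it begins to slide at 9 to 15 degrees of tilt; to slide home along a wall too it needs 30 to 45 degrees straight towards the orange corner.
- ring3: Red aluminium abseil ring lying flat in the tote, outer diameter 40 mm, hole 24 mm, 10 mm thick, about 30 g (four alike). Origin: centre of its underside. In the tote it begins to slide at 9 to 15 degrees of tilt; to slide home along a wall too it needs 30 to 45 degrees straight towards the orange corner.
- ring4: Red aluminium abseil ring lying flat in the tote, outer diameter 40 mm, hole 24 mm, 10 mm thick, about 30 g (four alike). Origin: centre of its underside. In the tote it begins to slide at 9 to 15 degrees of tilt; to slide home along a wall too it needs 30 to 45 degrees straight towards the orange corner.
- headlamp: Bystander: black plastic headlamp, 45 x 62 x 44 mm, origin centre of underside.
- ice_screw: Bystander: titanium ice screw lying down, 150 mm long (its y), 17 mm tube with a hanger plate. Origin on the bench under the middle of the tube.
- jar: Bystander: empty glass jar with a metal twist cap, diameter 76, 100 mm high, origin centre of underside.
- wax_tin: Bystander: round tin with a yellow lid, diameter 74, 24 mm high, origin centre of underside.

How it is judged:
By the outcome, as a careful person would: the job done as asked, in the order asked, and still so for the second after the job is handed in, while the arm keeps its last pose, push and grip.
It also fails if it takes over 54 s, if anything falls off the work surface, if the arm or the gripper's body presses on something with over 40 N, if the wrist force passes 120 N, or if a joint passes its speed limit or range.

ROBOT

A 6-joint arm with a two-finger parallel gripper is mounted at the origin on the work surface. World frame = base frame: x ahead of the robot, y to its left, z up, the work surface at z = 0. Lengths are in m, angles in rad, forces in N, time in s.
With the tool pointing down it reaches from about 0.275 to 0.825 m from the base axis. Payload 5.2 kg.
Tool frame: the origin (TCP) lies at the very end of the fingers, on their centre line; the grasp point (between the pads) lies grip_depth behind it (grip_depth is the distance from the TCP to the grasp point, in m); z points along the fingers, y is the line along which they close (so a half turn about z gives the same grasp; the last joint's range is limited). The gripper opens to 93 mm and grips with 3 to 60 N. Pads are 15 mm wide; open, the fingers measure 128 mm over their backs; the gripper's body (75 mm by 188 mm) begins 65 mm behind the grasp point.
Start: joints at [-1.499, 0.259, 1.535, -0, 1.348, -0.203], TCP at [0.149, -0.529, 0.19] pointing down, gripper open.
Joint ranges: [-3.14, 3.14], [-0.91, 2.08], [0.19, 2.58], [-1.22, 4.36], [0.22, 2.71], [-3.12, 3.12]. Speed limits (rad/s): [2.57, 2.57, 3.14, 3.14, 3.14, 3.14].

INTERFACE

Orientations are given as a rotation vector (axis times angle).
In Python, from station import state, get_image, job_done, spot_in, masks_of, place_of, grip_depth gives the robot as it stands. The module is installed in compiled form; this text tells all that it offers.
- The arm moves only by the tool carry_out, never from a script. Its argument "commands" is a list of rows, each a list of 3 entries, a list of its own where there are three numbers: the shift along the tool's x, y, z in mm, then the turn, a rotation vector about the tool's x, y, z in degrees, then the opening, from -1 (shut) to 1 (fully open), so that 0 is half open. In form: [[[x, y, z], [ax, ay, az], fingers], ...]. A call has exactly 8 rows; each row is the pose to reach, as a shift and turn from the pose commanded when the call began, along the tool's axes at that moment; what a row does not reach only later rows make up. A row lasts 1/12 s, in which the tool goes at most 41.7 mm and 7.16 degrees, less where a joint would pass 70% of its speed; a pose out of reach is approached as far as the arm can. A call with a gripper value outside its range is refused whole. The fingers move at their own pace and stop on an object; the grip force is fixed at half the most. Time passes only in rows, so rows that repeat a pose let the fingers close, or fill a call up. It gives the time, the measured TCP pose, the force, the opening and the grip force at its end, in the units of the state.
- state(): the state, without advancing time (a new reading comes with each control period).
- get_image(name): name is "scene" or "side" or "wrist"; returns a dict with "image" (384x512x3 uint8, red, green, blue), "mtx" (3x3 intrinsics, pixels), "xyz" and "orientation" of the camera in the world. Camera axes: x right, y down, z forward; pixel columns grow to the right and rows downward; lengths in m; the calibration is good to about 2 mm. A picture is of the moment at which its call begins. There is no depth.
- job_done(): hands the job in; it is judged then, once.
Trained networks look in a picture, given as the dict that the camera call returned (one of the last four; its "shot" number tells which), for a name from the list of things; names that differ only in an ending like _2 or _b are one class to them, and where a whole thing is asked for, a point or a joint stands for the part that bears it (a point fixed in the world has none). Each returns a list of dicts, best first, with "confidence" (0 to 1); they miss things now and then, are a little off and sometimes report something else, mostly with a low value. They report only what shows in the picture. A call takes as long as a camera call.
- spot_in(label, picture): "bbox" ([left, top, right, bottom] as shares, 0 to 1, of the picture: columns of its width, rows of its height, round what is visible of it).
- masks_of(label, picture): "mask" (384x512 bool, what is visible of it) and "bbox" ([left, top, right, bottom] as shares, 0 to 1, of the picture: columns of its width, rows of its height, round what is visible of it).
- place_of(label, picture): "position" ([row, column] as shares, 0 to 1, of the picture: columns of its width, rows of its height: a listed point, or the origin of a listed thing).
The state is a dict: "time_s": time; "joints": joint angles; "qd": joint speeds; "joint_efforts": joint torques, N m; "tool_pos": TCP position; "eef_rot": TCP orientation; "wrist_force": force on the tool from outside, world axes, zero at the start; "ft_torque": the same for the moment, N m; "width": finger opening in m; "finger_force": force on a finger pad.
Only numpy, scipy, OpenCV 4.12 (cv2) and the standard library are available. Lean on these libraries where they do the work, as an engineer would, in place of code of your own. Each camera call takes 0.05 s, during which the arm holds its last target. There are 200 camera calls.

## Working session

There is one attempt and no reset: what is moved stays moved. The work goes in short steps, Python scripts to look and compute and a tool call to move; the robot and the scene stay as the last step left them, time stands still between calls to the robot, and variables do not carry over. Pictures are saved under pics/ and viewed, at most 10 in all, crops included, and the job is handed in when it is done.

Besides the shell and the picture viewer there is one more tool, called after ">>>" as name(argument=value, ...), one argument or row to a line, values as JSON. carry_out: Moves the arm, as the interface text tells. Its arguments: {"type":"object","properties":{"commands":{"type":"array"}},"required":["commands"]}

```bash
mkdir -p pics
cat > h.py <<'E'
import numpy as np, cv2
from scipy.spatial.transform import Rotation as R
from station import *
def camR(p):
    o=np.array(p["orientation"],float)
    return o if o.shape==(3,3) else R.from_rotvec(o).as_matrix()
def ray(p,pos):
    u,v=pos[1]*512,pos[0]*384
    d=camR(p)@np.linalg.solve(np.array(p["mtx"]),[u,v,1.]); return np.array(p["xyz"]),d
def onz(p,pos,z):
    o,d=ray(p,pos); return o+d*(z-o[2])/d[2]
def proj(p,X):
    c=camR(p).T@(np.array(X)-np.array(p["xyz"])); q=np.array(p["mtx"])@c; return q[:2]/q[2]
def save(p,n,k=1): cv2.imwrite("pics/"+n+".png",cv2.resize(p["image"][:,:,::-1],None,fx=k,fy=k))
def rel(tp,tr):  # target pos(m), Rotation -> tool-frame shift mm, rotvec deg from state
    s=state(); R0=R.from_rotvec(s["eef_rot"]); 
    return R0.inv().apply(np.array(tp)-s["tool_pos"])*1e3, np.degrees((R0.inv()*tr).as_rotvec())
E
python3 - <<'E'
from h import *
np.set_printoptions(precision=4,suppress=True)
print(grip_depth, state())
Z=dict(tote=0,corner=.005,tab=.078,pulley=.005,tray=0,tray_in=.006,ring1=.005,headlamp=0,ice_screw=0,jar=0,wax_tin=0)
for n in("scene","side"):
    p=get_image(n); save(p,n+"0",1.5); print(n,p["orientation"],p["xyz"])
    for k,z in Z.items():
        for r in place_of(k,p)[:5]: print(k,round(r["confidence"],2),np.array(r["position"])*[384,512],onz(p,r["position"],z))
E
```

```text
0.0188 {'time_s': 0.0, 'joints': array([-1.4988,  0.2593,  1.536 ,  0.    ,  1.348 , -0.2028]), 'qd': array([-0.    , -0.0021, -0.0011,  0.0006, -0.0007,  0.0006]), 'joint_efforts': array([  0.0002, -43.7303, -28.4   ,   0.072 ,   0.0417,  -0.0002]), 'tool_pos': array([ 0.1492, -0.5288,  0.1894]), 'eef_rot': array([-3.1103, -0.4301, -0.0002]), 'wrist_force': array([-0.0387, -0.2265,  0.2252]), 'ft_torque': array([-0.0197, -0.0148, -0.0126]), 'finger_force': 0.0, 'width': 0.0928849764985854}
scene [-2.1769 -1.179   0.4431] [ 1.1433 -0.4279  0.838 ]
tote 0.58 [172.6848 293.5808] [ 0.522   0.0893 -0.    ]
corner 0.69 [172.3008 243.2   ] [ 0.4448 -0.0348  0.005 ]
corner 0.52 [170.9952 262.6048] [0.4711 0.015  0.005 ]
tab 0.61 [160.896  338.1248] [0.6101 0.1681 0.078 ]
tab 0.29 [236.8128 334.6944] [ 0.7963 -0.0003  0.078 ]
pulley 0.67 [172.416  300.3904] [0.5356 0.1033 0.005 ]
tray 0.95 [223.4112 131.3792] [ 0.4387 -0.3725  0.    ]
tray 0.45 [160.512 337.408] [0.553  0.2286 0.    ]
tray 0.19 [201.984  405.9136] [ 0.7784  0.28   -0.    ]
tray_in 0.88 [222.4896 128.    ] [ 0.4361 -0.3792  0
[... 807 characters left out ...]
 167.9872] [0.6157 0.1761 0.078 ]
pulley 0.96 [254.784  223.5904] [0.5301 0.1    0.005 ]
tray 0.64 [189.888  368.7936] [ 0.4348 -0.3713  0.    ]
tray_in 0.64 [186.5856 366.7968] [ 0.4437 -0.3737  0.006 ]
ring1 0.72 [288.8832 212.7872] [0.4744 0.1798 0.005 ]
ring1 0.64 [224.7168 240.0256] [0.5787 0.0015 0.005 ]
ring1 0.59 [265.8048 178.176 ] [0.5737 0.1898 0.005 ]
ring1 0.44 [246.7968 270.6944] [0.4734 0.0078 0.005 ]
headlamp 0.72 [204.2112 178.5856] [0.7587 0.0516 0.    ]
ice_screw 0.51 [170.4192 284.416 ] [ 0.6738 -0.2837  0.    ]
jar 0.71 [172.9152 227.2768] [ 0.786  -0.1489  0.    ]
jar 0.64 [253.4016 224.1024] [0.5364 0.0929 0.    ]
wax_tin 0.56 [243.1104  93.9008] [0.7718 0.2785 0.    ]
```

View pics/scene0.png

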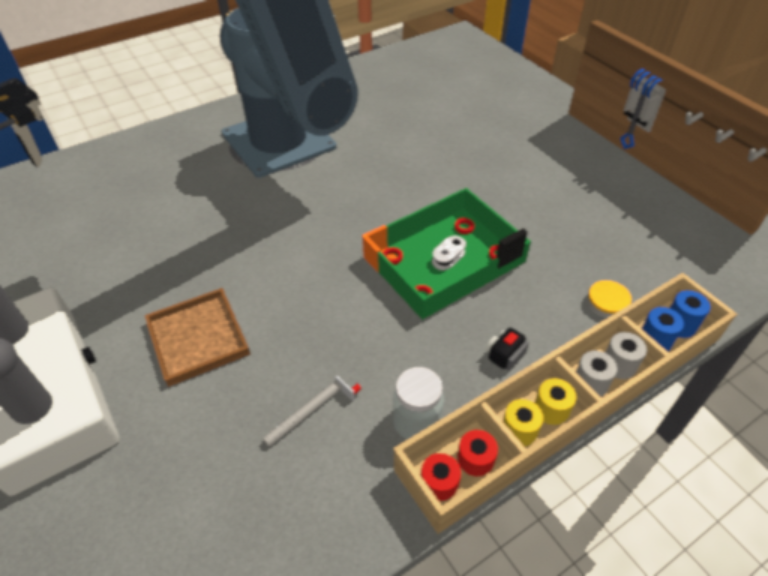

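View pics/side0.png

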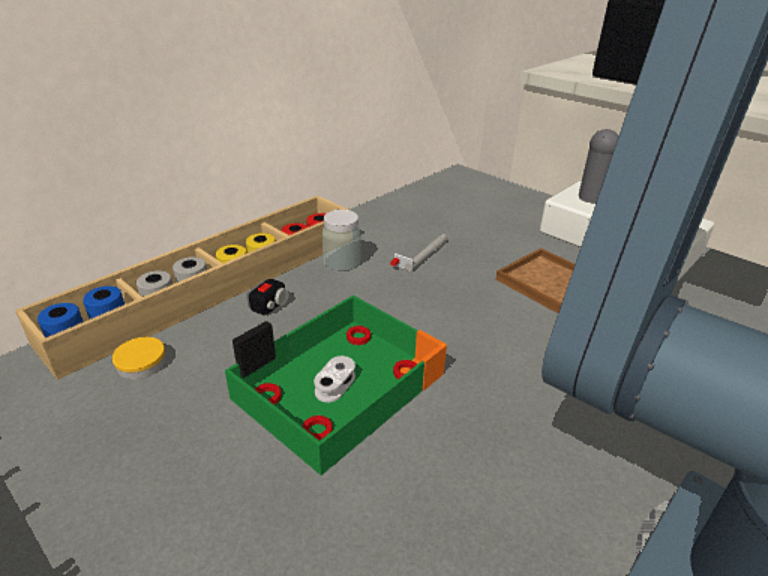

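Run:
```python
from h import *
np.set_printoptions(precision=4,suppress=True)
for n in("scene","side"):
    p=get_image(n); m=masks_of("pulley",p)[0]; 
    ys,xs=np.where(m["mask"]); X=np.array([onz(p,(y/384,x/512),.024)[:2] for y,x in zip(ys,xs)])
    w,V=np.linalg.eigh(np.cov(X.T)); print(n,X.mean(0),np.sqrt(w),np.degrees(np.arctan2(*V[::-1,1])))
p=get_image("wrist"); s=state(); R0=R.from_rotvec(s["eef_rot"])
print("cam in tool",R0.inv().apply(np.array(p["xyz"])-s["tool_pos"]), R0.inv().as_matrix()@camR(p)); print(np.array(p["mtx"]))
for yaw in (90,100,110): print(rel([.53,.1,.30],R.from_euler('z',yaw,degrees=True)*R.from_rotvec([np.pi,0,0])))
```

```text
scene [0.5322 0.0979] [0.0132 0.0242] 121.08054814639391
side [0.5221 0.1098] [0.0129 0.0243] 118.64032151248236
cam in tool [ 0.083  -0.0006 -0.1942] [[ 0.0003 -0.9554 -0.2954]
 [ 1.      0.0004 -0.0003]
 [ 0.0004 -0.2954  0.9554]]
[[333.2714   0.     252.4588]
 [  0.     333.2714 193.8302]
 [  0.       0.       1.    ]]
(array([ 537.2386, -502.4265, -109.759 ]), array([  0.    ,   0.0002, -74.254 ]))
(array([ 537.2386, -502.4265, -109.759 ]), array([  0.    ,   0.0002, -84.254 ]))
(array([ 537.2386, -502.4265, -109.759 ]), array([ -0.    ,   0.0002, -94.254 ]))
```

>>> carry_out(
  commands=[
    [[29,-27,-6],[0,0,-6],1],
    [[58,-54,-12],[0,0,-12],1],
    [[87,-81,-18],[0,0,-18],1],
    [[116,-108,-24],[0,0,-24],1],
    [[145,-135,-30],[0,0,-30],1],
    [[174,-162,-36],[0,0,-36],1],
    [[203,-189,-42],[0,0,-42],1],
    [[232,-216,-48],[0,0,-48],1],
  ],
)

```text
time_s: 2.12
tool_pos: [0.3145, -0.2568, 0.2388]
eef_rot: [2.663, 1.664, 0.0]
wrist_force: [1.1, -0.2, 0.3]
width: 0.0931
finger_force: 0.0
```

>>> carry_out(
  commands=[
    [[40,3,-6],[0,0,-6],1],
    [[80,7,-12],[0,0,-12],1],
    [[120,10,-18],[0,0,-18],1],
    [[160,14,-24],[0,0,-24],1],
    [[200,17,-30],[0,0,-30],1],
    [[240,20,-36],[0,0,-36],1],
    [[280,24,-42],[0,0,-42],1],
    [[320,27,-48],[0,0,-48],1],
  ],
)

```text
time_s: 2.78
tool_pos: [0.4804, 0.0186, 0.2869]
eef_rot: [1.755, 2.605, 0.0]
wrist_force: [1.2, -1.1, -0.4]
width: 0.093
finger_force: 0.0
```

>>> carry_out(
  commands=[
    [[20,26,-5],[0,0,-3],1],
    [[40,52,-10],[0,0,-6],1],
    [[58,77,-14],[0,0,-8],1],
    [[58,77,-14],[0,0,-8],1],
    [[58,77,-14],[0,0,-8],1],
    [[58,77,-14],[0,0,-8],1],
    [[58,77,-14],[0,0,-8],1],
    [[58,77,-14],[0,0,-8],1],
  ],
)

```text
time_s: 3.45
tool_pos: [0.5292, 0.0977, 0.3003]
eef_rot: [-1.579, -2.716, 0.001]
wrist_force: [0.7, 0.9, 0.1]
width: 0.0931
finger_force: 0.0
```

Run:
```python
from h import *
np.set_printoptions(precision=4,suppress=True)
p=get_image("wrist"); save(p,"w1",1.5); s=state(); print(s["time_s"],s["tool_pos"],s["eef_rot"],s["joints"])
for k,z in dict(tote=0,corner=.005,tab=.078,pulley=.005).items():
    for r in place_of(k,p)[:2]: print(k,round(r["confidence"],2),np.array(r["position"])*[384,512],onz(p,r["position"],z))
m=masks_of("pulley",p)[0]; print(m["confidence"])
c,_=cv2.findContours(m["mask"].astype("uint8"),0,1); c=max(c,key=cv2.contourArea)
print(cv2.minAreaRect(c))
X=np.array([onz(p,(y/384,x/512),.028)[:2] for x,y in c[:,0]+.5]).astype("float32")
rc=cv2.minAreaRect(X*1000); print(rc, cv2.boxPoints(rc))
ys,xs=np.where(m["mask"]); X=np.array([onz(p,(y/384,x/512),.029)[:2] for y,x in zip(ys,xs)])
w,V=np.linalg.eigh(np.cov(X.T)); print(X.mean(0),np.degrees(np.arctan2(*V[::-1,1])))
```

```text
3.5 [0.5293 0.0978 0.3004] [ 1.5795  2.7155 -0.0002] [-0.0245  0.1876  1.3618 -0.0002  1.5922 -0.5417]
tote 0.96 [144.8832 249.6   ] [0.5225 0.1016 0.    ]
tab 0.9 [140.3136 344.32  ] [0.617  0.1758 0.078 ]
pulley 0.74 [145.9968 253.696 ] [0.5283 0.1038 0.005 ]
0.9
((255.11766052246094, 147.0294189453125), (28.861740112304688, 55.78319549560547), 14.03624439239502)
((530.177734375, 105.5323486328125), (40.3657112121582, 78.59676361083984), 15.903672218322754) [[499.9988 137.796 ]
 [521.5359  62.2076]
 [560.3566  73.2687]
 [538.8195 148.8571]]
[0.5286 0.1066] 106.47338977305319
```

View pics/w1.png

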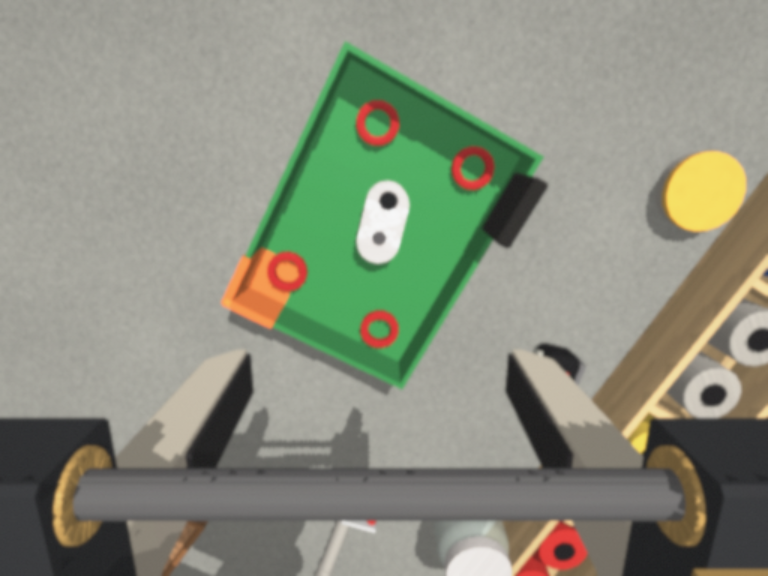

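>>> carry_out(
  commands=[
    [[3,2,30],[0,0,4],0.5],
    [[6,5,65],[0,0,8],0.5],
    [[6,5,100],[0,0,12],0.5],
    [[6,5,135],[0,0,14],0.5],
    [[6,5,170],[0,0,14],0.5],
    [[6,5,200],[0,0,14],0.5],
    [[6,5,220],[0,0,14],0.5],
    [[6,5,230],[0,0,14],0.5],
  ],
)

```text
time_s: 4.42
tool_pos: [0.5289, 0.1065, 0.0672]
eef_rot: [-1.894, -2.501, 0.005]
wrist_force: [-0.5, -1.1, -0.3]
width: 0.0698
finger_force: 0.0
```

Run:
```python
from h import *
np.set_printoptions(precision=4,suppress=True)
p=get_image("wrist"); save(p,"w2",1.5); s=state(); print(s["time_s"],s["tool_pos"],s["eef_rot"],s["width"])
for k,z in dict(tote=0,corner=.005,tab=.078,pulley=.005).items():
    for r in place_of(k,p)[:2]: print(k,round(r["confidence"],2),np.array(r["position"])*[384,512],onz(p,r["position"],z))
m=masks_of("pulley",p)[0]
c,_=cv2.findContours(m["mask"].astype("uint8"),0,1); c=max(c,key=cv2.contourArea)
X=np.array([onz(p,(y/384,x/512),.029)[:2] for x,y in c[:,0]+.5]).astype("float32")
rc=cv2.minAreaRect(X*1000); print(rc, cv2.boxPoints(rc))
```

```text
4.4667 [0.5288 0.1065 0.0667] [-1.8937 -2.5008  0.0055] 0.06948056976440452
tote 0.48 [115.3152 347.6992] [0.5812 0.1893 0.    ]
tab 0.58 [167.5008 438.6816] [0.6184 0.1755 0.078 ]
pulley 0.85 [203.4816 248.0128] [0.5266 0.1016 0.005 ]
((529.3448486328125, 106.86515808105469), (39.917877197265625, 79.01646423339844), 15.874767303466797) [[499.3402 139.4071]
 [520.954   63.4042]
 [559.3495  74.3232]
 [537.7357 150.3261]]
```

View pics/w2.png

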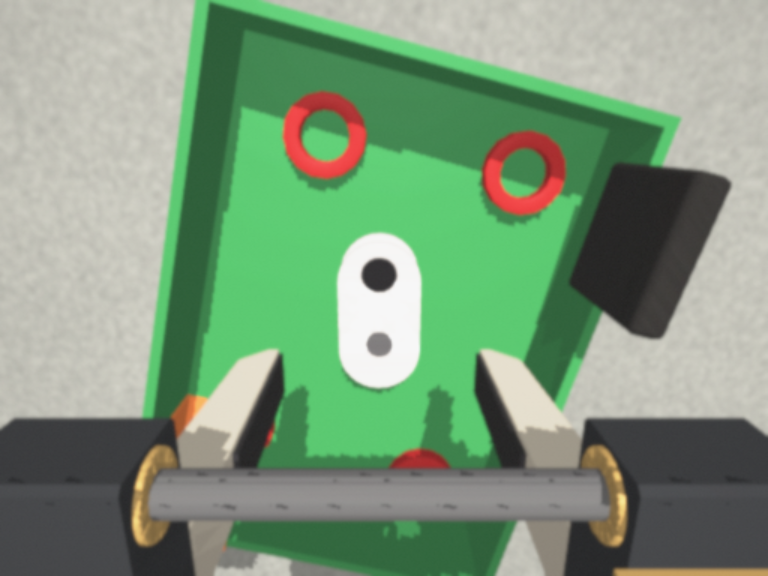

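>>> carry_out(
  commands=[
    [[0,0,15],[0,0,0],0.5],
    [[0,0,30],[0,0,0],0.5],
    [[0,0,42],[0,0,0],0.5],
    [[0,0,50],[0,0,0],0.5],
    [[0,0,54],[0,0,0],0.5],
    [[0,0,55],[0,0,0],0.5],
    [[0,0,55],[0,0,0],0.0],
    [[0,0,55],[0,0,0],-0.5],
  ],
)

```text
time_s: 5.38
tool_pos: [0.5318, 0.1066, 0.0161]
eef_rot: [1.895, 2.504, 0.001]
wrist_force: [-0.5, 0.0, 0.4]
width: 0.0606
finger_force: 0.0
```

>>> carry_out(
  commands=[
    [[0,0,0],[0,0,0],-1],
    [[0,0,0],[0,0,0],-1],
    [[0,0,0],[0,0,0],-1],
    [[0,0,0],[0,0,0],-1],
    [[0,0,0],[0,0,0],-1],
    [[0,0,-4],[0,0,0],-1],
    [[0,0,-10],[0,0,0],-1],
    [[0,0,-20],[0,0,0],-1],
  ],
)

```text
time_s: 6.05
tool_pos: [0.5305, 0.1066, 0.0353]
eef_rot: [-1.896, -2.504, 0.002]
wrist_force: [-0.1, 0.7, -0.6]
width: 0.0075
finger_force: 0.0
```

Run:
```python
from h import *
p=get_image("side"); q=get_image("wrist"); s=state(); print(s["tool_pos"],s["width"],s["finger_force"])
cv2.imwrite("pics/c3.png",np.vstack([cv2.resize(p["image"][170:330,120:340],(660,480))[:300],cv2.resize(q["image"],(400,300))] if 0 else [np.hstack([cv2.resize(p["image"][180:330,130:330],(400,300)),cv2.resize(q["image"],(400,300))])])[:,:,::-1])
print(place_of("pulley",q)[:2],place_of("pulley",p)[:2])
```

```text
[0.53274992 0.10667233 0.03738029] 0.0015218379290275357 0.0
[{'position': [0.5591, 0.4791], 'confidence': 0.7}] [{'position': [0.6591, 0.4408], 'confidence': 0.58}]
```

View pics/c3.png

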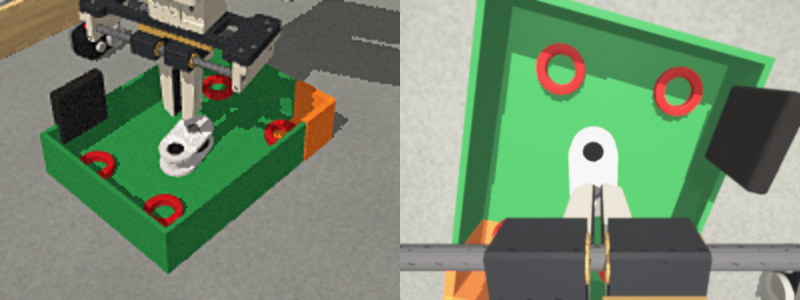

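>>> carry_out(
  commands=[
    [[0,0,0],[0,0,0],0.3],
    [[0,0,0],[0,0,0],0.3],
    [[0,0,0],[-1,0,0],0.3],
    [[0,0,0],[-2,0,0],0.3],
    [[0,0,0],[-3,0,0],0.3],
    [[0,0,0],[-3,0,0],0.3],
    [[0,0,0],[-3,0,0],0.3],
    [[0,0,0],[-3,0,0],0.3],
  ],
)

```text
time_s: 6.92
tool_pos: [0.5311, 0.1065, 0.0354]
eef_rot: [1.877, 2.479, 0.065]
wrist_force: [-0.4, 0.2, -0.2]
width: 0.0492
finger_force: 0.0
```

>>> carry_out(
  commands=[
    [[0,0,6],[0,0,0],0.3],
    [[0,0,12],[0,0,0],0.3],
    [[0,0,18],[0,0,0],0.3],
    [[0,0,21],[0,0,0],0.3],
    [[0,0,24],[0,0,0],0.3],
    [[0,0,24],[0,0,0],0.3],
    [[0,0,24],[0,0,0],0.3],
    [[0,0,24],[0,0,0],0.3],
  ],
)

```text
time_s: 7.58
tool_pos: [0.5325, 0.107, 0.0114]
eef_rot: [1.877, 2.479, 0.065]
wrist_force: [-0.5, -0.5, 0.3]
width: 0.0608
finger_force: 0.0
```

Run:
```python
from h import *
q=get_image("wrist"); p=get_image("side");s=state(); print(s["tool_pos"],s["width"],s["wrist_force"],place_of("pulley",q)[:1])
cv2.imwrite("pics/c4.png",np.hstack([cv2.resize(p["image"][180:330,130:330],(400,300)),cv2.resize(q["image"],(400,300))])[:,:,::-1])
```

```text
[0.53257219 0.10696427 0.01154041] 0.06061648800248434 [-0.83032377 -0.21709928 -0.03624664] [{'position': [0.5927, 0.475], 'confidence': 0.81}]
```

View pics/c4.png

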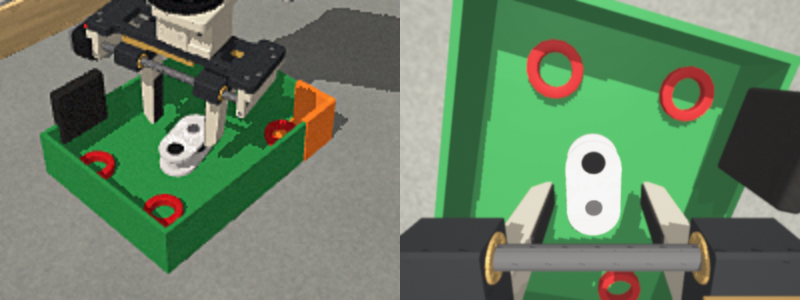

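Run:
```python
from h import *
np.set_printoptions(precision=4,suppress=True)
s=state();R0=R.from_rotvec(s["eef_rot"]).as_matrix();t=s["tool_pos"]
w=s["width"]/2
out=[]
for n,(a,b,c,d,k) in dict(side=(180,330,130,330,2),wrist=(0,384,0,512,.78)).items():
    p=get_image(n); im=p["image"].copy()
    m=masks_of("pulley",p)[0]["mask"]; cs,_=cv2.findContours(m.astype("uint8"),0,1); C=max(cs,key=cv2.contourArea)
    X=np.array([onz(p,(y/384,x/512),.029)[:2] for x,y in C[:,0]+.5]).astype("float32"); print(n,cv2.minAreaRect(X*1000)); 
    im=cv2.resize(im[a:b,c:d],None,fx=k,fy=k)
    for P,col in((t,(255,0,0)),(t+R0[:,1]*w,(0,0,255)),(t-R0[:,1]*w,(0,0,255)),(np.array([.530,.1068,.029]),(255,0,255))):
        u=(proj(p,P)-[c,a])*k; print(u); cv2.circle(im,tuple(int(v) for v in u),3,col,-1)
    out.append(cv2.resize(im,(400,300)))
cv2.imwrite("pics/c5.png",np.hstack(out)[:,:,::-1])
```

```text
side ((519.4791870117188, 113.16366577148438), (54.14978790283203, 89.53385925292969), 53.781639099121094)
[180.7401 147.1924]
[157.5311 136.8919]
[204.5721 157.7695]
[181.9509 136.3463]Traceback (most recent call last):
  File "<stdin>", line 8, in <module>
IndexError: list index out of range
```

Run:
```python
from h import *
np.set_printoptions(precision=4,suppress=True)
s=state();R0=R.from_rotvec(s["eef_rot"]).as_matrix();t=s["tool_pos"]
w=s["width"]/2
out=[]
for n,(a,b,c,d,k) in dict(side=(180,330,130,330,2),wrist=(0,384,0,512,.78125)).items():
    p=get_image(n); im=p["image"].copy()
    im=cv2.resize(im[a:b,c:d],None,fx=k,fy=k)
    for P,col in((t,(255,0,0)),(t+R0[:,1]*w,(0,0,255)),(t-R0[:,1]*w,(0,0,255)),(np.array([.530,.1068,.029]),(255,0,255))):
        u=(proj(p,P)-[c,a])*k; print(u); cv2.circle(im,tuple(int(v) for v in u),2,col,-1)
    out.append(cv2.resize(im,(400,300)))
cv2.imwrite("pics/c5.png",np.hstack(out)[:,:,::-1])
```

```text
[180.8243 147.2912]
[157.6476 137.005 ]
[204.6226 157.8533]
[181.9509 136.3463]
[196.8349 178.9802]
[234.1632 179.0028]
[159.5126 178.9576]
[194.7787 187.7495]
```

View pics/c5.png

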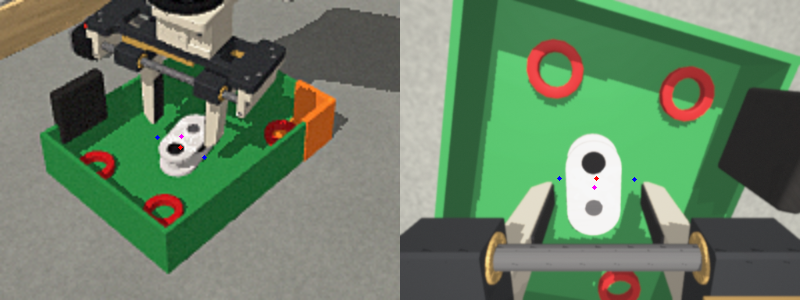

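>>> carry_out(
  commands=[
    [[0,0,1],[0,0,0],0.3],
    [[0,0,2],[0,0,0],0.3],
    [[0,0,3],[0,0,0],0.3],
    [[0,0,4],[0,0,0],0.3],
    [[0,0,4],[0,0,0],-0.3],
    [[0,0,4],[0,0,0],-1],
    [[0,0,4],[0,0,0],-1],
    [[0,0,4],[0,0,0],-1],
  ],
)

```text
time_s: 8.7
tool_pos: [0.5326, 0.107, 0.0073]
eef_rot: [1.877, 2.479, 0.065]
wrist_force: [0.2, 0.3, -0.3]
width: 0.0384
finger_force: 0.0
```

>>> carry_out(
  commands=[
    [[0,0,0],[0,0,0],-1],
    [[0,0,0],[0,0,0],-1],
    [[0,0,0],[0,0,0],-1],
    [[0,0,0],[0,0,0],-1],
    [[0,0,0],[0,0,0],-1],
    [[0,0,0],[0,0,0],-1],
    [[0,0,0],[0,0,0],-1],
    [[0,0,0],[0,0,0],-1],
  ],
)

```text
time_s: 9.37
tool_pos: [0.5325, 0.107, 0.0073]
eef_rot: [1.877, 2.479, 0.065]
wrist_force: [0.2, -0.1, 0.1]
width: 0.0004
finger_force: 0.0
```

Run:
```python
from h import *
np.set_printoptions(precision=4,suppress=True)
s=state();R0=R.from_rotvec(s["eef_rot"]).as_matrix();t=s["tool_pos"];print(t,s["joints"])
out=[]
for n,(a,b,c,d) in dict(side=(190,310,150,310),scene=(95,215,230,390),wrist=(100,340,96,416)).items():
    p=get_image(n); k=400/(d-c)
    im=cv2.resize(p["image"][a:b,c:d],None,fx=k,fy=k,interpolation=cv2.INTER_CUBIC)
    for P,col in((t,(255,0,0)),(t-R0[:,2]*.05,(0,0,255)),(np.array([.530,.1068,.029]),(255,0,255))):
        u=(proj(p,P)-[c,a])*k; print(n,u); cv2.circle(im,tuple(int(v) for v in u),3,col,-1)
    out.append(im)
out.append(out[0]*0)
cv2.imwrite("pics/c6.png",np.vstack([np.hstack(out[:2]),np.hstack(out[2:])])[:,:,::-1])
```

```text
[0.5325 0.107  0.0073] [-0.0184  0.4089  1.8263  0.02    0.8563 -0.306 ]
side [176.0949 162.6165]
side [176.8303 120.2235]
side [177.4386 145.4329]
scene [177.097 189.277]
scene [178.5491 157.1358]
scene [177.0346 174.782 ]
wrist [194.799  161.3213]
wrist [194.4953 212.0964]
wrist [191.7186 179.3326]
```

View pics/c6.png

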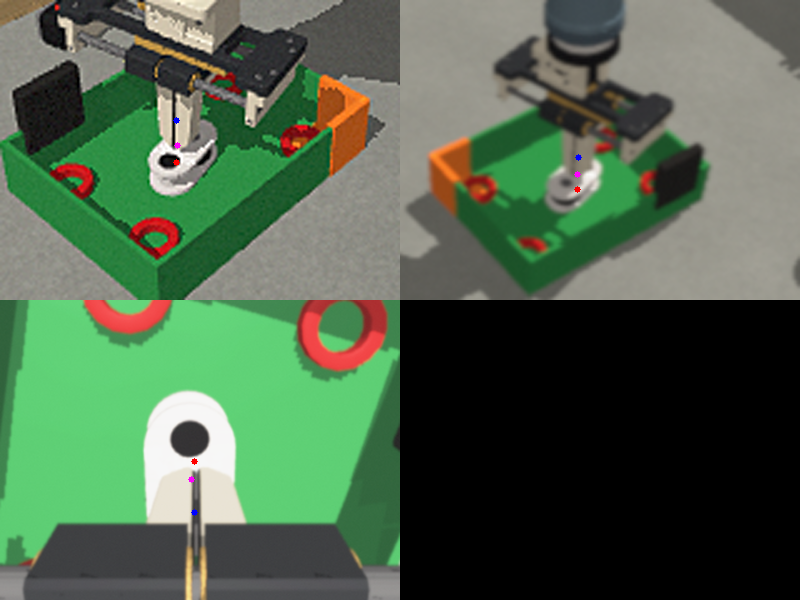

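>>> carry_out(
  commands=[
    [[0,0,0.5],[0,0,0],-1],
    [[0,0,1],[0,0,0],-1],
    [[0,0,1.5],[0,0,0],-1],
    [[0,0,2],[0,0,0],-1],
    [[0,0,2],[0,0,0],-1],
    [[0,0,2],[0,0,0],-1],
    [[0,0,2],[0,0,0],-1],
    [[0,0,2],[0,0,0],-1],
  ],
)

```text
time_s: 10.18
tool_pos: [0.5326, 0.1071, 0.0053]
eef_rot: [1.877, 2.479, 0.065]
wrist_force: [0.3, 0.8, 0.6]
width: 0.0005
finger_force: 0.0
```

>>> carry_out(
  commands=[
    [[0,0,0.5],[0,0,0],-1],
    [[0,0,1],[0,0,0],-1],
    [[0,0,1.5],[0,0,0],-1],
    [[0,0,2],[0,0,0],-1],
    [[0,0,2.5],[0,0,0],-1],
    [[0,0,3],[0,0,0],-1],
    [[0,0,3],[0,0,0],-1],
    [[0,0,3],[0,0,0],-1],
  ],
)

```text
time_s: 10.85
tool_pos: [0.5327, 0.1071, 0.0022]
eef_rot: [1.877, 2.479, 0.065]
wrist_force: [-0.2, -1.1, 0.4]
width: 0.0006
finger_force: 0.0
```

Run:
```python
from h import *
np.set_printoptions(precision=4,suppress=True)
s=state();R0=R.from_rotvec(s["eef_rot"]).as_matrix();t=s["tool_pos"];print(t,s["wrist_force"])
p=get_image("side");a,b,c,d=175,275,170,270;k=6
im=cv2.resize(p["image"][a:b,c:d],None,fx=k,fy=k,interpolation=cv2.INTER_CUBIC)
for h in(0,.01,.02,.03,.05,.0838):
    u=(proj(p,t-R0[:,2]*h)-[c,a])*k; print(h,u); cv2.circle(im,tuple(int(v) for v in u),3,(255,0,0),-1)
cv2.imwrite("pics/c7.png",im[:,:,::-1])
```

```text
[0.5327 0.1071 0.0022] [-0.2498 -1.1037  0.427 ]
0 [302.5194 490.2071]
0.01 [302.8581 470.5894]
0.02 [303.2017 450.6865]
0.03 [303.5503 430.4922]
0.05 [304.263  389.2031]
0.0838 [305.517  316.5631]
```

View pics/c7.png

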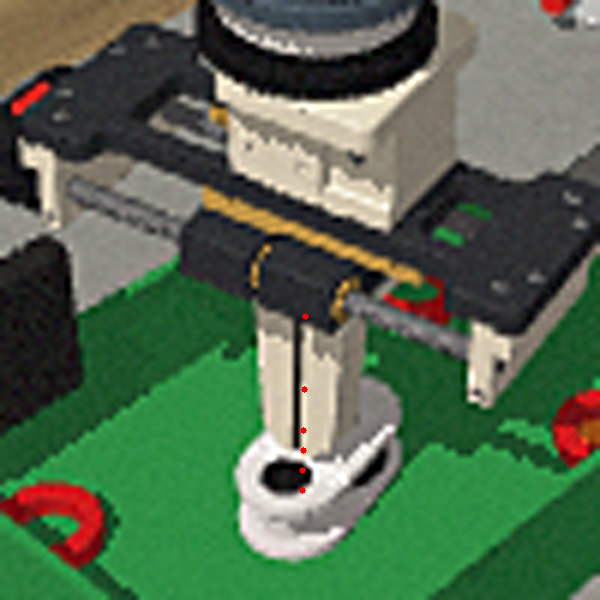

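>>> carry_out(
  commands=[
    [[0,0,-6],[1,0,0],-1],
    [[0,0,-10],[2,0,0],0],
    [[0,-6,-10],[3,0,0],0.85],
    [[0,-12,-10],[3,0,0],0.85],
    [[0,-18,-10],[3,0,0],0.85],
    [[0,-22,-10],[3,0,0],0.85],
    [[0,-22,-10],[3,0,0],0.85],
    [[0,-22,-10],[3,0,0],0.85],
  ],
)

```text
time_s: 11.57
tool_pos: [0.5105, 0.1009, 0.011]
eef_rot: [-1.896, -2.504, 0.0]
wrist_force: [-0.1, -0.6, -0.3]
width: 0.0424
finger_force: 0.0
```

>>> carry_out(
  commands=[
    [[0,0,0],[0,0,0],0.85],
    [[0,0,0],[0,0,0],0.85],
    [[0,0,6],[0,0,0],0.85],
    [[0,0,12],[0,0,0],0.85],
    [[0,0,16],[0,0,0],0.85],
    [[0,0,20],[0,0,0],0.85],
    [[0,0,22],[0,0,0],0.85],
    [[0,0,24],[0,0,0],0.85],
  ],
)

```text
time_s: 12.23
tool_pos: [0.5106, 0.101, -0.0136]
eef_rot: [-1.895, -2.504, 0.001]
wrist_force: [0.4, -0.5, -0.4]
width: 0.0855
finger_force: 0.1
```

>>> carry_out(
  commands=[
    [[0,0,0],[0,0,0],0.2],
    [[0,0,0],[0,0,0],-0.2],
    [[0,0,0],[0,0,0],-1],
    [[0,0,0],[0,0,0],-1],
    [[0,0,0],[0,0,0],-1],
    [[0,0,0],[0,0,0],-1],
    [[0,0,0],[0,0,0],-1],
    [[0,0,0],[0,0,0],-1],
  ],
)

```text
time_s: 12.9
tool_pos: [0.5112, 0.101, -0.0128]
eef_rot: [1.896, 2.505, 0.0]
wrist_force: [1.0, 0.4, -0.8]
width: 0.0371
finger_force: 0.1
```

>>> carry_out(
  commands=[
    [[0,0,0],[0,0,0],-1],
    [[0,0,0],[0,0,0],-1],
    [[0,0,0],[0,0,0],-1],
    [[0,0,0],[0,0,0],-1],
    [[0,0,0],[0,0,0],-1],
    [[0,0,0],[0,0,0],-1],
    [[0,0,0],[0,0,0],-1],
    [[0,0,0],[0,0,0],-1],
  ],
)

```text
time_s: 13.57
tool_pos: [0.5112, 0.101, -0.0128]
eef_rot: [1.896, 2.505, 0.0]
wrist_force: [0.5, -0.6, 0.9]
width: 0.0239
finger_force: 30.0
```

Run:
```python
from h import *
np.set_printoptions(precision=4,suppress=True)
s=state();R0=R.from_rotvec(s["eef_rot"]).as_matrix();t=s["tool_pos"];print(t,s["wrist_force"],s["width"],s["finger_force"])
out=[]
for n,(a,b,c,d) in dict(side=(190,310,150,310),scene=(95,215,230,390),wrist=(0,384,0,512)).items():
    p=get_image(n); k=400/(d-c)
    im=cv2.resize(p["image"][a:b,c:d],(400,300),interpolation=cv2.INTER_CUBIC)
    ms=masks_of("pulley",p)
    print(n,[ (m["confidence"],m["mask"].sum(),np.array(m["bbox"])) for m in ms[:1]], [(onz(p,r["position"],.005),r["confidence"]) for r in place_of("pulley",p)[:2]])
    for P in (t,t-R0[:,2]*.025,t-R0[:,2]*.05): cv2.circle(im,tuple(int(v) for v in (proj(p,P)-[c,a])*k),2,(255,0,0),-1)
    out.append(im)
out.append(out[0]*0)
cv2.imwrite("pics/c8.png",np.vstack([np.hstack(out[:2]),np.hstack(out[2:])])[:,:,::-1])
```

```text
[ 0.5112  0.101  -0.0128] [ 0.4817 -0.6403  0.9214] 0.023873595620083645 30.000201165676117
side [(0.64, np.int64(369), array([0.4248, 0.6156, 0.4744, 0.6917]))] [(array([0.525 , 0.0679, 0.005 ]), 0.69)]
scene [(0.62, np.int64(187), array([0.5547, 0.4008, 0.5854, 0.4521]))] [(array([0.4828, 0.1074, 0.005 ]), 0.6), (array([0.5299, 0.0962, 0.005 ]), 0.48)]
wrist [(0.92, np.int64(5656), array([0.4313, 0.4914, 0.5564, 0.8104]))] [(array([0.4998, 0.0853, 0.005 ]), 0.67)]
```

View pics/c8.png

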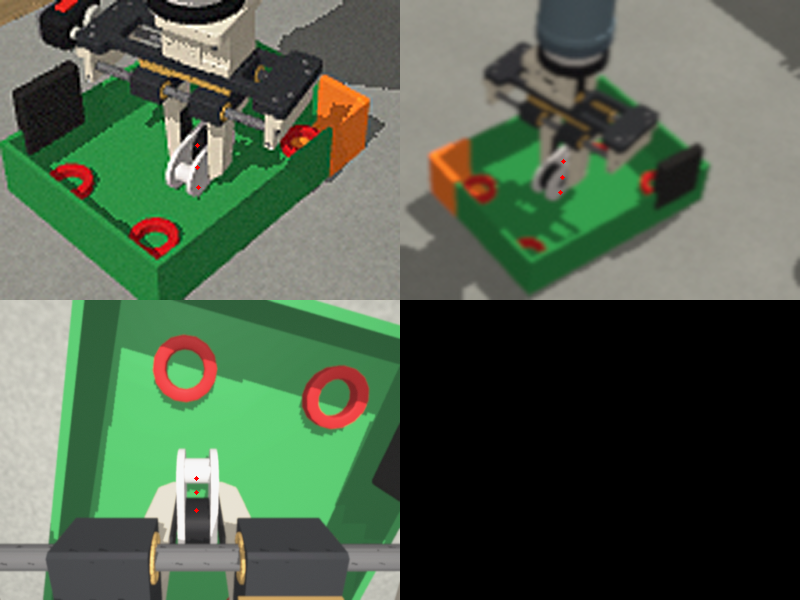

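>>> carry_out(
  commands=[
    [[0,0,0],[0,0,0],-0.35],
    [[0,0,0],[0,0,0],-0.35],
    [[0,0,0],[0,0,0],-0.35],
    [[0,0,-5],[0,0,0],-0.35],
    [[0,0,-10],[0,0,0],-0.35],
    [[0,0,-15],[0,0,0],-0.35],
    [[0,0,-15],[0,0,0],-0.7],
    [[0,0,-15],[0,0,0],-1],
  ],
)

```text
time_s: 14.68
tool_pos: [0.5119, 0.101, 0.003]
eef_rot: [1.895, 2.504, 0.002]
wrist_force: [-0.3, 0.0, 7.0]
width: 0.0237
finger_force: 30.0
```

>>> carry_out(
  commands=[
    [[0,0,0],[0,0,0],-1],
    [[0,0,0],[0,0,0],-1],
    [[0,0,0],[0,0,0],-1],
    [[0,0,0],[0,0,0],-1],
    [[0,0,0],[0,0,0],-1],
    [[0,0,0],[0,0,0],-1],
    [[0,0,0],[0,0,0],-1],
    [[0,0,-3],[0,0,0],-1],
  ],
)

```text
time_s: 15.35
tool_pos: [0.511, 0.101, 0.0051]
eef_rot: [-1.896, -2.505, 0.0]
wrist_force: [-0.7, -0.2, -0.7]
width: 0.0238
finger_force: 30.0
```

Run:
```python
from h import *
np.set_printoptions(precision=4,suppress=True)
s=state();print(s["tool_pos"],s["wrist_force"],s["width"],s["finger_force"],s["joints"])
p=get_image("wrist");print([(m["confidence"],m["mask"].sum(),np.array(m["bbox"])*[512,384,512,384]) for m in masks_of("pulley",p)[:2]])
save(p,"w9")
```

```text
[0.511  0.101  0.0051] [-0.6598 -0.1582 -0.6638] 0.023832449825880068 29.998818039894104 [-0.0193  0.409   1.8317  0.      0.9011 -0.294 ]
[(0.66, np.int64(4945), array([227.1232, 184.3968, 279.808 , 310.3104]))]
```

>>> carry_out(
  commands=[
    [[0,0,-6],[0,0,0],-1],
    [[0,0,-18],[0,0,0],-1],
    [[0,0,-35],[0,0,0],-1],
    [[0,0,-55],[0,0,0],-1],
    [[0,0,-75],[0,0,4],-1],
    [[0,0,-95],[0,0,8],-1],
    [[0,0,-110],[0,0,12],-1],
    [[0,0,-115],[0,0,16],-1],
  ],
)

```text
time_s: 16.12
tool_pos: [0.5124, 0.101, 0.1229]
eef_rot: [2.228, 2.211, 0.004]
wrist_force: [-0.5, -0.8, -1.3]
width: 0.0238
finger_force: 30.0
```

Run:
```python
from h import *
np.set_printoptions(precision=2,suppress=True)
s=state();print(s["tool_pos"]*1e3,s["eef_rot"],s["width"],s["finger_force"],s["joints"])
T=R.from_euler('z',90,degrees=True)*R.from_rotvec([np.pi,0,0])*R.from_euler('x',-40,degrees=True)
print(T.as_matrix())
print(rel([.4685,-.374,.12],T))
for n in("wrist","side"):
    p=get_image(n);print([(m["confidence"],m["mask"].sum(),np.array(m["bbox"])*[512,384,512,384]) for m in masks_of("pulley",p)[:2]])
    ip=[r for r in place_of("pulley",p)[:1]];print(n,ip, proj(p,s["tool_pos"]+[0,0,.022]), proj(p,s["tool_pos"]+[0,0,.002]))
```

```text
[512.45 101.02 122.9 ] [2.23 2.21 0.  ] 0.02384630802825981 29.996328949928284 [-0.02  0.26  1.7   0.    1.17 -0.01]
[[ 0.    0.77  0.64]
 [ 1.   -0.   -0.  ]
 [ 0.    0.64 -0.77]]
(array([-475.35,  -40.25,    2.75]), array([-39.78,   0.16,  -0.43]))
[(0.73, np.int64(4905), array([226.92, 182.09, 278.78, 308.7 ])), (0.23, np.int64(51794), array([137.78,  31.22, 426.09, 313.19]))]
wrist [{'position': [0.6419, 0.4436], 'confidence': 0.7}] [252.21 244.46] [252.13 230.37]
[(0.61, np.int64(603), array([213.4 , 194.3 , 245.91, 222.49]))]
side [{'position': [0.5427, 0.4596], 'confidence': 0.79}] [227.37 206.98] [227.58 215.1 ]
```

>>> carry_out(
  commands=[
    [[-15,-1,0],[0,0,0],-1],
    [[-45,-4,0],[0,0,0],-1],
    [[-80,-7,0],[0,0,0],-1],
    [[-118,-10,0],[0,0,0],-1],
    [[-156,-13,0],[0,0,0],-1],
    [[-194,-16,0],[0,0,0],-1],
    [[-232,-19,0],[0,0,0],-1],
    [[-270,-23,0],[0,0,0],-1],
  ],
)

```text
time_s: 17.08
tool_pos: [0.4861, -0.1704, 0.1193]
eef_rot: [-2.224, -2.217, 0.0]
wrist_force: [0.8, -0.1, -1.0]
width: 0.0238
finger_force: 30.0
```

>>> carry_out(
  commands=[
    [[-38,-3,0],[-4,0,0],-1],
    [[-76,-6,0],[-9,0,0],-1],
    [[-112,-9,1],[-14,0,0],-1],
    [[-145,-12,2],[-19,0,0],-1],
    [[-172,-14,3],[-24,0,0],-1],
    [[-192,-16,3],[-29,0,0],-1],
    [[-202,-17,3],[-34,0,0],-1],
    [[-205,-17,3],[-38,0,0],-1],
  ],
)

```text
time_s: 17.75
tool_pos: [0.4677, -0.3768, 0.1167]
eef_rot: [1.842, 1.829, 0.631]
wrist_force: [-0.2, -0.5, -1.2]
width: 0.0239
finger_force: 30.0
```

Run:
```python
from h import *
np.set_printoptions(precision=2,suppress=True)
s=state();print(s["tool_pos"]*1e3,s["eef_rot"],s["width"],s["finger_force"],s["joints"],s["time_s"])
T=R.from_euler('z',90,degrees=True)*R.from_rotvec([np.pi,0,0])*R.from_euler('x',-40,degrees=True)
p=get_image("wrist")
for k,z in (("tray",0),("tray_in",.006)):
    for n in ("wrist","scene"):
        p=get_image(n)
        for r in place_of(k,p)[:1]: print(n,k,r["confidence"],onz(p,r["position"],z)*1e3)
print(rel([.4685,-.374,.02],T))
```

```text
[ 467.65 -376.76  116.7 ] [1.84 1.83 0.63] 0.023922799671466922 30.000413954257965 [-1.29  0.24  2.01  0.87  0.89 -1.85] 17.75
wrist tray 0.85 [ 443.91 -374.5     0.  ]
scene tray 0.59 [ 449.39 -376.65    0.  ]
wrist tray_in 0.63 [ 443.18 -367.24    6.  ]
scene tray_in 0.8 [ 447.09 -378.78    6.  ]
(array([ -0.65, -61.33,  76.09]), array([-2.02,  0.13, -0.03]))
```

>>> carry_out(
  commands=[
    [[0,-6,8],[-1,0,0],-1],
    [[1,-15,20],[-2,0,0],-1],
    [[2,-25,34],[-2,0,0],-1],
    [[2,-35,48],[-2,0,0],-1],
    [[2,-43,59],[-2,0,0],-1],
    [[2,-50,69],[-2,0,0],-1],
    [[2,-54,74],[-2,0,0],-1],
    [[2,-56,77],[-2,0,0],-1],
  ],
)

```text
time_s: 18.87
tool_pos: [0.4728, -0.3711, 0.0214]
eef_rot: [1.82, 1.814, 0.66]
wrist_force: [0.8, 0.9, -1.2]
width: 0.0237
finger_force: 30.0
```

Run:
```python
from h import *
np.set_printoptions(precision=2,suppress=True)
s=state();print(s["tool_pos"]*1e3,s["eef_rot"],s["wrist_force"],s["finger_force"],s["time_s"])
T=R.from_euler('z',90,degrees=True)*R.from_rotvec([np.pi,0,0])*R.from_euler('x',-40,degrees=True)
print(rel([.471,-.375,.014],T))
p=get_image("side")
for n in ("scene","side"):
  p=get_image(n)
  for m in masks_of("pulley",p)[:1]: print(n,m["confidence"],np.array(m["bbox"])*[512,384,512,384])
  Rm=T.as_matrix(); C=[proj(p,s["tool_pos"]+Rm@np.array([x,y,z])) for x in(-.038,.038) for y in(-.012,.012) for z in(-.002,-.042)]
  print(np.min(C,0),np.max(C,0))
```

```text
[ 472.82 -371.14   21.4 ] [1.82 1.81 0.66] [ 0.76  0.89 -1.24] 29.999069273471832 18.8667
(array([-3.87, -6.14,  4.5 ]), array([-0.03,  0.08, -0.15]))
scene 0.56 [241.51 126.49 353.02 211.81]
[112.51 205.37] [149.39 234.09]
side 0.5 [356.71 166.69 374.22 180.02]
[349.4  164.01] [377.93 186.83]
```

>>> carry_out(
  commands=[
    [[-1,-1,1],[0,0,0],-1],
    [[-2,-3,2],[0,0,0],-1],
    [[-3,-4,3],[0,0,0],-1],
    [[-4,-5,4],[0,0,0],-1],
    [[-4,-6,4.5],[0,0,0],-1],
    [[-4,-6.5,5],[0,0,0],-1],
    [[-4,-7,5.7],[0,0,0],-1],
    [[-4,-7,5.7],[0,0,0],-1],
  ],
)

```text
time_s: 19.78
tool_pos: [0.4705, -0.3757, 0.0129]
eef_rot: [1.821, 1.812, 0.66]
wrist_force: [-0.7, 0.1, -0.1]
width: 0.0238
finger_force: 30.0
```

>>> carry_out(
  commands=[
    [[0,0,0],[0,0,0],-0.3],
    [[0,0,0],[0,0,0],-0.2],
    [[0,1,-2],[0,0,0],-0.2],
    [[0,3,-3],[0,0,0],-0.1],
    [[0,4,-5],[0,0,0],0.05],
    [[0,5,-6],[0,0,0],0.2],
    [[0,7,-8],[0,0,0],0.35],
    [[0,8,-10],[0,0,0],0.5],
  ],
)

```text
time_s: 20.45
tool_pos: [0.4704, -0.3759, 0.0263]
eef_rot: [1.82, 1.812, 0.659]
wrist_force: [0.7, -0.4, -0.6]
width: 0.0639
finger_force: 0.1
```

>>> carry_out(
  commands=[
    [[0,1,-1],[0,0,0],0.6],
    [[0,1,-1],[0,0,0],0.7],
    [[0,1,-1],[0,0,0],0.7],
    [[0,1,-1],[0,0,0],0.7],
    [[0,-2,-4],[0,0,0],0.7],
    [[0,-5,-7],[0,0,0],0.7],
    [[0,-8,-11],[0,0,0],0.7],
    [[0,-12,-15],[0,0,0],0.7],
  ],
)

```text
time_s: 21.12
tool_pos: [0.451, -0.3757, 0.0298]
eef_rot: [1.82, 1.812, 0.66]
wrist_force: [0.2, -0.5, -0.3]
width: 0.0792
finger_force: 0.0
```

Run:
```python
from h import *
np.set_printoptions(precision=2,suppress=True)
s=state();print(s["tool_pos"]*1e3,s["wrist_force"],s["width"],s["finger_force"],s["time_s"])
for n in ("scene","side","wrist"):
  p=get_image(n)
  for m in masks_of("pulley",p)[:1]: print(n,m["confidence"],m["mask"].sum(),np.array(m["bbox"])*[512,384,512,384])
  for r in place_of("pulley",p)[:1]: print(r["confidence"],onz(p,r["position"],.006)*1e3)
```

```text
[ 450.96 -375.7    29.77] [ 0.22 -0.51 -0.3 ] 0.07919715252498143 0.0 21.1167
scene 0.67 462 [111.92 209.89 141.88 232.01]
0.71 [ 443.97 -374.82    6.  ]
side 0.58 337 [359.68 171.42 381.9  191.39]
0.77 [ 441.2  -386.54    6.  ]
wrist 0.63 7783 [186.42 170.3  266.91 291.92]
0.66 [ 436.49 -376.85    6.  ]
```

>>> carry_out(
  commands=[
    [[0,8,-10],[0,0,0],0.7],
    [[0,22,-26],[0,0,0],0.7],
    [[0,38,-46],[5,0,0],0.7],
    [[0,56,-66],[11,0,0],0.7],
    [[0,74,-88],[18,0,0],0.7],
    [[0,90,-107],[25,0,0],0.7],
    [[0,100,-120],[32,0,0],0.7],
    [[0,103,-123],[39,0,0],0.7],
  ],
)

```text
time_s: 22.23
tool_pos: [0.4516, -0.3788, 0.1969]
eef_rot: [2.13, 2.124, 0.181]
wrist_force: [0.8, -0.1, -0.4]
width: 0.079
finger_force: 0.0
```

Run:
```python
from h import *
np.set_printoptions(precision=2,suppress=True)
s=state();print(s["tool_pos"]*1e3,s["eef_rot"],s["joints"],s["time_s"])
T=R.from_euler('z',92,degrees=True)*R.from_rotvec([np.pi,0,0])
print(rel([.60,.14,.21],T))
p=get_image("wrist")
for m in masks_of("pulley",p)[:1]:
  c,_=cv2.findContours(m["mask"].astype("uint8"),0,1); c=max(c,key=cv2.contourArea)
  X=np.array([onz(p,(y/384,x/512),.03)[:2] for x,y in c[:,0]+.5]).astype("float32"); print(m["confidence"],cv2.minAreaRect(X*1000))
for k,z in (("tray_in",.006),("pulley",.006)):
  for r in place_of(k,p)[:1]: print(k,r["confidence"],onz(p,r["position"],z)*1e3)
```

```text
[ 451.63 -378.85  196.94] [2.13 2.12 0.18] [-0.99  0.23  1.57  0.15  1.24 -1.02] 22.2333
(array([519.29, 147.04,  10.1 ]), array([10.05,  0.49, -2.17]))
0.63 ((445.210205078125, -368.7050476074219), (137.8212127685547, 146.92604064941406), 84.50238800048828)
pulley 0.7 [ 433.81 -378.3     6.  ]
```

Run:
```python
from h import *
np.set_printoptions(precision=2,suppress=True)
p=get_image("wrist"); im=p["image"].astype(int)
u=proj(p,[.436,-.378,.03]); print(u)
w=((im.min(2)>150)&(im.max(2)-im.min(2)<30)).astype("uint8")
n,l,st,ce=cv2.connectedComponentsWithStats(w)
for i in range(1,n):
    if st[i,4]>300: 
        c,_=cv2.findContours((l==i).astype("uint8"),0,1); c=max(c,key=cv2.contourArea)
        X=np.array([onz(p,(y/384,x/512),.03)[:2] for x,y in c[:,0]+.5]).astype("float32"); print(st[i],cv2.minAreaRect(X*1000))
```

```text
[211.39 176.89]
[   80     0   432   312 78331] ((586.3780517578125, -373.26580810546875), (478.789306640625, 386.3844299316406), 8.283848762512207)
[   0  117   69  160 5301] ((260.06671142578125, -401.197265625), (165.41419982910156, 63.42226791381836), 79.16921997070312)
[ 196  138   38   72 2065] ((440.05450439453125, -376.27288818359375), (78.49974060058594, 39.754173278808594), 89.29119110107422)
[ 115  230   62   79 1365] ((355.6877136230469, -477.6253662109375), (105.34818267822266, 33.99943161010742), 60.31219482421875)
[ 130  347  228   37 6897] ((480.1695556640625, -634.570068359375), (60.89860916137695, 299.431640625), 79.77566528320312)
```

>>> carry_out(
  commands=[
    [[30,8,0],[2,0,0],0.7],
    [[65,18,1],[4,0,0],0.7],
    [[103,29,2],[6,0,0],0.7],
    [[143,40,3],[8,0,-1],0.7],
    [[183,52,4],[10,0,-2],0.7],
    [[223,63,4],[10,0,-2],0.7],
    [[263,74,5],[10,0,-2],0.7],
    [[303,86,6],[10,0,-2],0.7],
  ],
)

```text
time_s: 23.15
tool_pos: [0.5343, -0.0711, 0.1981]
eef_rot: [-2.179, -2.254, -0.005]
wrist_force: [0.5, -0.9, 0.8]
width: 0.0787
finger_force: 0.0
```

Run:
```python
from h import *
np.set_printoptions(precision=2,suppress=True)
s=state();print(s["tool_pos"]*1e3,s["eef_rot"],s["joints"],s["time_s"])
T=R.from_euler('z',92,degrees=True)*R.from_rotvec([np.pi,0,0])
print(rel([.60,.14,.21],T))
```

```text
[534.28 -71.15 198.05] [-2.18 -2.25 -0.  ] [-0.34  0.24  1.55  0.01  1.36 -0.38] 23.15
(array([208.88,  72.78, -10.74]), array([-0.14, -0.38, -0.07]))
```

>>> carry_out(
  commands=[
    [[35,12,-2],[0,0,0],0.7],
    [[72,25,-4],[0,0,0],0.7],
    [[108,38,-6],[0,0,0],0.7],
    [[143,50,-8],[0,0,0],0.7],
    [[173,60,-10],[0,0,0],0.7],
    [[195,68,-11],[0,0,0],0.7],
    [[206,72,-11],[0,0,0],0.7],
    [[209,73,-11],[0,0,0],0.7],
  ],
)

```text
time_s: 23.82
tool_pos: [0.6009, 0.139, 0.21]
eef_rot: [-2.177, -2.258, -0.001]
wrist_force: [0.0, -0.2, 0.3]
width: 0.079
finger_force: 0.0
```

Run:
```python
from h import *
np.set_printoptions(precision=2,suppress=True)
s=state();print(s["tool_pos"]*1e3,s["eef_rot"],s["time_s"])
for n in("wrist","side"):
  p=get_image(n); save(p,n+"t")
  for k,z in dict(tote=0,corner=.005,tab=.078,ring1=.005).items():
    for r in place_of(k,p)[:5 if k=="ring1" else 1]: print(n,k,round(r["confidence"],2),onz(p,r["position"],z)*1e3)
  if n=="wrist":
    im=p["image"].astype(int)
    d=((im.max(2)<60)).astype("uint8"); k_,l,st,ce=cv2.connectedComponentsWithStats(d)
    for i in range(1,k_):
      if st[i,4]>250:
        c,_=cv2.findContours((l==i).astype("uint8"),0,1); c=max(c,key=cv2.contourArea)
        print(st[i],[ (onz(p,(q[1]/384,q[0]/512),.095)*1e3)[:2] for q in cv2.approxPolyDP(c,3,True)[:,0]])
    g=((im[:,:,1]-im[:,:,0]>40)&(im[:,:,1]-im[:,:,2]>25)).astype("uint8"); c,_=cv2.findContours(g,0,1); c=max(c,key=cv2.contourArea)
    h=cv2.approxPolyDP(cv2.convexHull(c),5,True)[:,0]; print("green hull@rim",[(q,(onz(p,(q[1]/384,q[0]/512),.055)*1e3)[:2]) for q in h])
```

```text
[600.92 139.04 209.99] [-2.18 -2.26 -0.  ] 23.8167
wrist tote 0.73 [525.61  99.83   0.  ]
wrist corner 0.91 [441.67 -22.01   5.  ]
wrist tab 0.71 [617.57 172.83  78.  ]
wrist ring1 0.91 [583.86   2.99   5.  ]
wrist ring1 0.91 [480.46 177.45   5.  ]
wrist ring1 0.65 [581.24 187.77   5.  ]
wrist ring1 0.62 [472.32   7.3    5.  ]
[264 110  14  65 807] [array([609.61, 206.69]), array([611.08, 156.21]), array([612.34, 149.47]), array([619.1 , 147.77]), array([622.8 , 149.86]), array([620.68, 202.7 ])]
[ 360  214   39   53 1116] [array([712.49, 107.52]), array([709.09, 103.14]), array([716.21,  94.82]), array([714.52,  84.93]), array([736.33,  54.1 ]), array([754.02,  60.57]), array([741.66, 105.45]), array([732.77, 111.46])]
[ 144  238   36   74 1064] [array([527.62,  77.79]), array([488.91,   2.35]), array([488.18, -10.29]), array([504.51,  -9.65]), array([527.89,  50.7 ])]
[ 326  238   36   74 1035] [array([678.21,  83.54]), array([680.04,  55.41]), array([707.58,  -1.7 ]), array([722.75,  -1.11]), array([720.94,  12.65])]
[   0  280  114  104 5059] [array([337.99,  20.98]), array([328.
[... 686 characters left out ...]
 10.62]), array([809.96, -11.82]), array([820.18, -51.63]), array([815.82, -70.05]), array([805.52, -70.46]), array([784.24, -47.55]), array([771.87, -48.04])]
green hull@rim [(array([84, 88], dtype=int32), array([428.93, 219.47])), (array([273,  91], dtype=int32), array([618.14, 223.55])), (array([267, 303], dtype=int32), array([624.32, -22.94])), (array([164, 302], dtype=int32), array([498.99, -26.42])), (array([107, 263], dtype=int32), array([434.32,  24.09]))]
side tote 0.92 [532.33  91.54   0.  ]
side corner 0.91 [432.   -25.69   5.  ]
side tab 0.64 [612.11 179.88  78.  ]
side ring1 0.67 [469.81  11.23   5.  ]
side ring1 0.56 [469.52 180.32   5.  ]
side ring1 0.53 [576.42   0.69   5.  ]
```

>>> carry_out(
  commands=[
    [[10,5,20],[0,0,0.6],0.4],
    [[22,11,45],[0,0,0.6],0.3],
    [[31,15,72],[0,0,0.6],0.3],
    [[35,17,100],[0,0,0.6],0.3],
    [[35,17,125],[0,0,0.6],0.3],
    [[35,17,147],[0,0,0.6],0.3],
    [[35,17,164],[0,0,0.6],0.3],
    [[35,17,174],[0,0,0.6],0.3],
  ],
)

```text
time_s: 24.98
tool_pos: [0.6168, 0.1743, 0.036]
eef_rot: [-2.191, -2.247, 0.0]
wrist_force: [-0.0, 0.0, -1.2]
width: 0.0602
finger_force: 0.0
```

>>> carry_out(
  commands=[
    [[0,0,0],[0,0,0],0],
    [[0,0,0],[0,0,0],-0.4],
    [[0,0,0],[0,0,0],-1],
    [[0,0,0],[0,0,0],-1],
    [[0,0,0],[0,0,0],-1],
    [[0,0,0],[0,0,0],-1],
    [[0,0,0],[0,0,0],-1],
    [[0,0,0],[0,0,0],-1],
  ],
)

```text
time_s: 25.65
tool_pos: [0.6182, 0.1746, 0.039]
eef_rot: [-2.193, -2.249, -0.004]
wrist_force: [-1.2, -0.2, 2.0]
width: 0.0136
finger_force: 30.0
```

```bash
cat > plan.py <<'E'
from h import *
np.set_printoptions(precision=1,suppress=True)
def tilt(pivot,yaw_dir,degs,s0=None):
    s=state(); p0=s["tool_pos"]; R0=R.from_rotvec(s["eef_rot"])
    u=np.array([np.cos(yaw_dir),np.sin(yaw_dir),0]); ax=np.cross(u,[0,0,1.]) # rotates u upward
    for d in degs:
        Q=R.from_rotvec(ax*np.radians(d)); P=pivot+Q.apply(p0-pivot)
        print(d,R0.inv().apply(P-p0)*1e3,np.degrees((R0.inv()*Q*R0).as_rotvec()),P*1e3)
E
python3 - <<'E'
from plan import *
s=state();print(s["tool_pos"]*1e3,s["eef_rot"],s["time_s"],s["width"],s["finger_force"],s["wrist_force"],s["joints"])
tilt(np.array([.4345,-.0289,0]),np.radians(1.35+51),[0,2,5,9,14,19,24,30,36,43])
E
```

```text
[618.2 174.6  39. ] [-2.2 -2.2 -0. ] 25.65 0.013645114994117278 30.000594556331635 [-1.2 -0.2  2. ] [0.1 0.5 1.5 0.  1.1 0.1]
0 [0. 0. 0.] [0. 0. 0.] [618.2 174.6  39. ]
2 [-1.2 -0.9 -9.5] [-1.3  1.6  0. ] [617.3 173.4  48.5]
5 [ -3.4  -2.8 -23.7] [-3.2  3.9  0. ] [615.5 171.1  62.7]
9 [ -7.3  -5.9 -42.3] [-5.7  7.   0. ] [612.4 167.1  81.3]
14 [-13.5 -11.  -65. ] [-8.8 10.9  0. ] [607.5 160.7 104. ]
19 [-21.2 -17.2 -86.9] [-12.   14.7   0. ] [601.4 152.7 125.9]
24 [ -30.4  -24.7 -107.9] [-15.1  18.6   0. ] [594.1 143.3 146.8]
30 [ -43.3  -35.1 -131.6] [-18.9  23.3   0. ] [583.9 130.1 170.4]
36 [ -58.   -47.1 -153.4] [-22.7  27.9   0. ] [572.3 115.1 192.2]
43 [ -77.2  -62.8 -176.2] [-27.1  33.4   0. ] [557.1  95.4 214.9]
```

>>> carry_out(
  commands=[
    [[-1,-0.7,-7],[-0.9,1.2,0],-1],
    [[-2,-1.5,-14],[-1.9,2.3,0],-1],
    [[-3,-2.4,-21],[-2.8,3.5,0],-1],
    [[-4.3,-3.5,-28.4],[-3.8,4.7,0],-1],
    [[-5.7,-4.6,-35.4],[-4.7,5.8,0],-1],
    [[-7.3,-5.9,-42.3],[-5.7,7,0],-1],
    [[-9,-7.3,-49.2],[-6.6,8.2,0],-1],
    [[-10.8,-8.8,-56],[-7.6,9.3,0],-1],
  ],
)

```text
time_s: 26.32
tool_pos: [0.6092, 0.1629, 0.0952]
eef_rot: [-2.165, -2.219, -0.332]
wrist_force: [-1.2, -0.1, -3.4]
width: 0.0133
finger_force: 30.0
```

Run:
```python
from plan import *
s=state();print(s["tool_pos"]*1e3,np.degrees(np.arccos(-R.from_rotvec(s["eef_rot"]).as_matrix()[2,2])),s["time_s"],s["width"],s["finger_force"],s["wrist_force"],s["ft_torque"])
tilt(np.array([.4345,-.0289,0]),np.radians(1.35+51),[3,6,9,12,15,18,21,24,27,30,31,32])
p=get_image("side")
for r in place_of("corner",p)[:1]+place_of("tab",p)[:1]: print(r["confidence"],np.array(r["position"])*[384,512])
tp=s["tool_pos"]; Z=R.from_rotvec(s["eef_rot"]).as_matrix()[:,2]
print(proj(p,[.4345+.005,-.0289+.005,.005]),proj(p,tp-Z*.039))
```

```text
[609.2 162.9  95.2] 12.307806176205101 26.3167 0.013302096751658764 30.001859664916992 [-1.2 -0.1 -3.4] [-0.1 -0.1 -0. ]
3 [ -1.8  -1.5 -14.2] [-1.9  2.3  0. ] [605.9 158.7 108.6]
6 [ -4.3  -3.4 -28.3] [-3.8  4.7  0. ] [602.2 153.9 121.7]
9 [ -7.2  -5.8 -42.2] [-5.7  7.   0. ] [598.1 148.6 134.5]
12 [-10.8  -8.7 -55.9] [-7.6  9.3  0. ] [593.6 142.7 146.9]
15 [-14.9 -12.  -69.3] [-9.5 11.6  0. ] [588.7 136.4 158.9]
18 [-19.5 -15.7 -82.5] [-11.3  14.    0. ] [583.5 129.6 170.4]
21 [-24.7 -19.9 -95.3] [-13.2  16.3   0. ] [577.8 122.3 181.5]
24 [ -30.4  -24.5 -107.7] [-15.1  18.6   0. ] [571.9 114.5 192.1]
27 [ -36.5  -29.5 -119.8] [-17.  21.   0.] [565.5 106.4 202.2]
30 [ -43.2  -34.9 -131.4] [-18.9  23.3   0. ] [558.9  97.8 211.7]
31 [ -45.5  -36.8 -135.1] [-19.5  24.1   0. ] [556.7  94.8 214.8]
32 [ -47.9  -38.7 -138.9] [-20.2  24.8   0. ] [554.3  91.8 217.8]
0.6 [249.2 291.4]
0.64 [205.  176.8]
[291.2 247.2] [176.5 204.1]
```

>>> carry_out(
  commands=[
    [[-1.2,-0.9,-9.5],[-1.3,1.6,0],-1],
    [[-2.6,-2.1,-18.9],[-2.5,3.1,0],-1],
    [[-4.3,-3.4,-28.3],[-3.8,4.7,0],-1],
    [[-6.2,-5,-37.6],[-5,6.2,0],-1],
    [[-8.4,-6.7,-46.8],[-6.3,7.8,0],-1],
    [[-10.8,-8.7,-55.9],[-7.6,9.3,0],-1],
    [[-13.5,-10.9,-64.9],[-8.8,10.9,0],-1],
    [[-16.4,-13.2,-73.8],[-10.1,12.4,0],-1],
  ],
)

```text
time_s: 27.13
tool_pos: [0.5873, 0.1346, 0.1622]
eef_rot: [-2.09, -2.145, -0.747]
wrist_force: [-0.3, -1.1, -3.5]
width: 0.014
finger_force: 30.0
```

Run:
```python
from plan import *
s=state();print(s["tool_pos"]*1e3,np.degrees(np.arccos(-R.from_rotvec(s["eef_rot"]).as_matrix()[2,2])),s["time_s"],s["width"],s["finger_force"],s["wrist_force"],s["joints"])
tilt(np.array([.4345,-.0289,0]),np.radians(1.35+51),[16])
p=get_image("side")
for r in place_of("corner",p)[:1]+place_of("tab",p)[:1]: print(r["confidence"],np.array(r["position"])*[384,512])
tp=s["tool_pos"]; Z=R.from_rotvec(s["eef_rot"]).as_matrix()[:,2]
print(proj(p,[.4345+.005,-.0289+.005,.005]),proj(p,tp-Z*.039))
```

```text
[587.3 134.6 162.2] 28.196254789883696 27.1333 0.01401461465619701 30.00313639640808 [-0.3 -1.1 -3.5] [-0.3  0.2  1.8  0.5  1.  -0.6]
16 [-16.3 -13.2 -73.8] [-10.1  12.4   0. ] [554.7  92.3 217.3]
0.81 [246.8 295.5]
0.83 [176.4 199.8]
[291.2 247.2] [197.3 175.9]
```

>>> carry_out(
  commands=[
    [[-1.2,-0.9,-9.5],[-1.3,1.6,0],-1],
    [[-2.6,-2.1,-18.9],[-2.5,3.1,0],-1],
    [[-4.3,-3.4,-28.3],[-3.8,4.7,0],-1],
    [[-6.2,-5,-37.6],[-5,6.2,0],-1],
    [[-8.4,-6.7,-46.8],[-6.3,7.8,0],-1],
    [[-10.8,-8.7,-55.9],[-7.6,9.3,0],-1],
    [[-13.5,-10.9,-64.9],[-8.8,10.9,0],-1],
    [[-16.4,-13.2,-73.8],[-10.1,12.4,0],-1],
  ],
)

```text
time_s: 27.95
tool_pos: [0.5548, 0.0926, 0.2171]
eef_rot: [-1.977, -2.03, -1.141]
wrist_force: [-0.8, -0.6, -3.5]
width: 0.014
finger_force: 30.0
```

>>> carry_out(
  commands=[
    [[0,0,0],[0,0,0],-1],
    [[0,0,0],[0,0,0],-1],
    [[0,0,0],[0,0,0],-1],
    [[0,0,0],[0,0,0],-1],
    [[0,0,0],[0,0,0],-1],
    [[0,0,0],[0,0,0],-1],
    [[0,0,0],[0,0,0],-1],
    [[0,0,0],[0,0,0],-1],
  ],
)

```text
time_s: 28.62
tool_pos: [0.555, 0.0928, 0.2173]
eef_rot: [-1.978, -2.03, -1.142]
wrist_force: [-0.2, -0.7, -4.6]
width: 0.0139
finger_force: 30.0
```

```bash
cat > chk.py <<'E'
from plan import *
s=state();Rm=R.from_rotvec(s["eef_rot"]).as_matrix();print(s["tool_pos"]*1e3,np.degrees(np.arccos(-Rm[2,2])),s["time_s"],s["width"],s["finger_force"],s["wrist_force"],s["joints"])
# tote frame assuming rigid grip: tool y=+x tote, tool x=+y tote, tool z=-z ; tab at tool z=-.039
M=np.column_stack([Rm[:,1],Rm[:,0],-Rm[:,2]]); tab=s["tool_pos"]-Rm[:,2]*.039; O=tab-M@np.array([.0925,.075,.078])
print("pivot est",(O+M@np.array([-.095,-.125,0]))*1e3)
for n in("wrist","side","scene"):
  p=get_image(n); save(p,n+"z")
  c=[r for r in place_of("corner",p)[:1]]; print(n,[(round(r["confidence"],2),np.array(r["position"])[::-1]*[512,384]) for r in c],proj(p,O+M@[-.09,-.12,.005]))
  for r in place_of("ring1",p)[:6]:
    o,d=ray(p,r["position"]); n_=M[:,2]; q=o+d*((O+n_*.005-o)@n_)/(d@n_); print("  ring",round(r["confidence"],2),np.array(r["position"])[::-1]*[512,384],(M.T@(q-O))*1e3)
E
python3 chk.py
```

```text
[555.   92.8 217.3] 44.14111585114119 28.6167 0.01385456978970832 30.002178847789764 [-0.2 -0.7 -4.6] [-0.6  0.1  2.   0.8  1.2 -1. ]
pivot est [436.5 -29.3  -1.1]
wrist [] [ 49.7 414.5]
  ring 0.57 [ 84.  365.1] [-50.8 -64.7   5. ]
side [(0.8, array([293.5, 248.8]))] [293.1 245.7]
  ring 0.61 [274.5 235.7] [-58.  -59.8   5. ]
  ring 0.59 [275.6 224.2] [ -28.2 -110.     5. ]
  ring 0.46 [275.4 241.4] [-71.9 -44.4   5. ]
  ring 0.45 [287.8 237.5] [ -67.1 -124.2    5. ]
scene [(0.63, array([243.2, 167.5]))] [243.8 169.5]
  ring 0.66 [253.4 169.4] [ -42.3 -103.3    5. ]
  ring 0.57 [249.4 166. ] [ -74.7 -102.3    5. ]
  ring 0.44 [262.7 144.2] [-91.2 -28.5   5. ]
  ring 0.43 [205.3 276.3] [ 100.  -390.5    5. ]
  ring 0.4 [258.2 155.6] [-70.  -63.5   5. ]
```

```bash
cat > red.py <<'E'
from plan import *
s=state();Rm=R.from_rotvec(s["eef_rot"]).as_matrix()
M=np.column_stack([Rm[:,1],Rm[:,0],-Rm[:,2]]); tab=s["tool_pos"]-Rm[:,2]*.039; O=tab-M@np.array([.0925,.075,.078])
for n in("side","scene"):
  p=get_image(n); im=p["image"].astype(int)
  xs=np.arange(-94,40,4.); ys=np.arange(-124,60,4.)
  print(n)
  for y in ys[::-1]:
    L=""
    for x in xs:
      u=proj(p,O+M@np.array([x,y,15.])/1e3).round().astype(int); c=im[u[1],u[0]]
      L+="R" if c[0]>90 and c[0]>2.2*c[1] and c[0]>2.2*c[2] else "o" if c[0]>1.3*c[1] and c[0]>90 else "."
    print("%5d"%y,L)
E
python3 red.py
```

```text
side
   56 ..................................
   52 ..................................
   48 ..................................
   44 ..................................
   40 ..................................
   36 ..................................
   32 ..................................
   28 ..................................
   24 ..................................
   20 ..................................
   16 ..................................
   12 ..................................
    8 .......R..........................
    4 .......RR.........................
    0 .......RR.........................
   -4 .......RRR........................
   -8 .......RRR........................
  -12 .......RRR........................
  -16 .......RRR........................
  -20 .......RRRR.......................
  -24 .......RRRRo......................
  -28 .......RRRRRR.....................
  -32 .......RRRRRR.....................
  -36 .......RRRRRRo....................
  -40 .......RRRRRRR....................
  -44 .......RRRRRRRo...................
  -48 .......RRRRRRRo........
[... 1982 characters left out ...]
...
  -60 .....oRRRRRRRRRRRRo...............
  -64 ....ooRRRRRoRRRRRoo...............
  -68 ....oRRRRRRRooRRRoo...............
  -72 .....oRRRRRRRRRRRoo...............
  -76 ..oo.oRRRRRRRRRRRo................
  -80 ooooRRRRRRRRRRRRoo................
  -84 oRRRRRRRRRRRRRRRRRRRRR............
  -88 oRRRRRRRRRRRRRRRRRRRRRR...........
  -92 RRRRRRRRRRRRRRRRRRRRRRRRo.........
  -96 RRRRRRRRRRRRRRRRRRRRRRRRo.........
 -100 RRRRRRRRRRRRRRRRRooRRRRR..........
 -104 RRRRRRRRRRRRRRRRRooRRRRRoo........
 -108 RRRRRRRRRRRRRRRRRRRRRRRRo.........
 -112 RRRRRRRRRRRRRRRRRRRRRRRRo.........
 -116 RRRRRRRRRRRRRRRRRRRRRRoo..........
 -120 ooooooooRoooooooRoR.o.............
 -124 ..................................
```

```bash
python3 -c "
from station import *
s=state();print(s['width'],s['finger_force'],s['qd'],s['time_s'])
print(job_done())"
```

```text
0.01394325995120596 30.00113993883133 [ 0.00086365  0.00034152  0.00170815  0.00090771  0.00026668 -0.00037044] 29.1667
the job is handed in; nothing more can be done
None
```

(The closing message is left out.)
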